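# Set an eyelet with the tailor's hand press

## Task

Set the brass eyelet in the blue pattern template: slide the red safety catch of the green hand press fully clear, then push the black handle all the way down so that the eyelet is pressed home. Let the handle come back up by itself and leave the catch clear and the other things on the table where they are.

Things in the scene. Friction and masses are not known exactly. Their poses are not given: they have to be found in the camera images.
- press: Green hand press bolted to the table: base 240 x 110 x 26 mm, head 32 mm wide, top 190 mm (rear column 204). Origin on the table, below ram and handle pivot. Handle points along its -x, rear column at +x, z up. The handle's pivot axis runs along y, 185 mm above the origin. A blue plastic template, top 60 mm above the table, lies under the ram: local x -135 to +25, y +/-85 mm.
- grip_top (a point): Middle of the top face of the handle's black grip (75 mm long, 30 wide, 22 thick, on an 18 mm wide steel lever). At rest the lever slopes up 0.30 rad towards the grip: this point is 175 mm in front (press -x) of the pivot and 66 mm above it. It swings down about the pivot to about 182 mm in front and 45 mm below at the stop. Push on it from above.
- handle (a joint): Handle angle in rad: 0 up at rest, 0.60 at the bottom (0.57 with the eyelet home), growing downwards. A spring of about 0.5 to 1 N m lifts it back to 0 when let go; pressing the eyelet in takes some 5 to 12 N at the grip. With the catch in place it stops after about 0.1.
- catch_tab (a point): On the outer face (looks along press +y) of the catch's red upright push tab: 40 mm wide (x), 8 thick (y), from 140 to 230 mm above the table. This point is 205 mm above the table, 60 mm in front (-x) of the press origin and, with catch at 0, 63 mm out to +y. Push it towards the lever (-y). A red block on the same slide, under the lever, holds the lever up.
- catch (a joint): Catch slide in m: 0 fully engaged (red block under the lever), 0.030 fully clear at its end stop, growing as the tab is pushed along press -y. The lever is freed past 0.021. Stiff slide, about 2 to 3 N; it stays where it is left.
- eyelet (a joint): How far the brass eyelet (18 mm across, standing 9 mm above the template, under the ram) has been pressed in, m: 0 loose, 0.006 home. It stays where it is pressed. The ram meets it at a handle angle of about 0.40.
- spool_mid (a point): Bystander: red thread spool, 44 mm across, 52 mm tall; its centre.
- spray_mid (a point): Bystander: clear spray bottle with a red cap, 64 mm across, 190 mm tall; its centre.
- tin: Bystander: open aluminium eyelet tin, 100 x 75 x 30 mm; origin under its centre.
- brush_grip (a point): Bystander: blue-handled clothes brush lying on the table; a point on its handle.

How it is judged:
By the outcome, as a careful person would: the job done as asked, in the order asked, and still so for the second after the job is handed in, with the robot touching nothing.
It also fails if it takes over 58 s, if anything falls off the work surface, if the arm or the gripper's body presses on something with over 40 N, if the wrist force passes 120 N, or if a joint passes its speed limit or range.

## Robot

A 6-joint arm with a two-finger parallel gripper is mounted at the origin on the work surface. World frame = base frame: x ahead of the robot, y to its left, z up, the work surface at z = 0. Lengths are in m, angles in rad, forces in N, time in s.
With the tool pointing down it reaches from about 0.35 to 0.95 m from the base axis. Payload 17.4 kg.
Tool frame: the origin (TCP) lies between the finger pads; the fingertips stand 17 mm ahead of it and the grasp point (between the pads) lies 2 mm behind it; z points along the fingers, y is the line along which they close (so a half turn about z gives the same grasp; the last joint's range is limited). The gripper opens to 93 mm and grips with 3 to 60 N. Pads are 15 mm wide; open, the fingers measure 128 mm over their backs; the gripper's body (75 mm by 188 mm) begins 65 mm behind the grasp point.
Start: joints at [-1.161, 0.116, 1.442, -0, 1.584, -0.038], TCP at [0.292, -0.608, 0.236] pointing down, gripper open.
Joint ranges: [-2.83, 2.83], [-0.83, 2.19], [0.07, 2.5], [-1.14, 4.28], [0.01, 3], [-2.97, 2.97]. Speed limits (rad/s): [1.89, 1.89, 2.22, 3.14, 3.14, 3.14].

## Interface

Orientations are given as a unit quaternion [x, y, z, w].
In Python, from workcell import env gives the robot as it stands.
- The arm moves only by the tool play_rows, never from a script. Its argument "commands" is a list of rows, each an object with "translation": the shift along the world's x, y, z scaled (see below), a list of three; "spin": the turn about the world's z scaled (see below). In form: [{"translation": [tx, ty, tz], "spin": spin}, ...]. A call has 1 to 12 rows; each row shifts and turns the commanded pose from where the row before left it; what a row does not reach is not made up. The controller multiplies each number of a shift by 150 mm and each number of a turn by 30 degrees. A row lasts 1/10 s, in which the tool goes at most 50 mm and 8.59 degrees, less where a joint would pass 70% of its speed; a pose out of reach is approached as far as the arm can. A call with a number of a shift or a turn outside -1 to 1 is refused whole. A call with a gripper value outside its range is refused whole. "fingers" is the gripper's target within -1 to 1 (fully open at 1, half-way at 0, shut at -1), set as the call begins (left out, the last holds). The fingers move at their own pace and stop on an object; "force" is the grip in N (left out, the last holds). Time passes only in rows, so rows that do not move let the fingers close. It gives the time, the measured TCP pose, the force, the opening and the grip force at its end, in the units of the state.
- env.state(): the state, without advancing time (a new reading comes with each control period).
- env.read_camera(name): name is "scene" or "top" or "wrist"; returns a dict with "img" (384x512x3 uint8, red, green, blue), "depth" (384x512 float32, m along the optical axis (not along the pixel's ray), 0 where there is no reading), "camera_matrix" (3x3 intrinsics, pixels), "R" (3x3) and "t" (3): a world point X has camera coordinates R X + t; the wrist camera has in their place "hand_eye" (4x4, takes a point from camera to tool coordinates, whose origin is the TCP and whose axes are the flange's). Camera axes: x right, y down, z forward; pixel columns grow to the right and rows downward; lengths in m; the calibration is good to about 2 mm. A picture is of the moment at which its call begins: read the wrist's pose just before it.
- env.hand_in(): hands the job in; it is judged then, once.
The state is a dict: "clock": time; "qpos": joint angles; "dq": joint speeds; "tau": joint torques, N m; "position": TCP position; "tcp_rot": TCP orientation; "wrist_force": force on the tool from outside, world axes, zero at the start; "wrist_torque": the same for the moment, N m; "width": finger opening in m; "grip_force": force on a finger pad.
Only numpy, scipy, OpenCV 4.12 (cv2) and the standard library are available. Lean on these libraries where they do the work, as an engineer would, in place of code of your own. Each camera call takes 0.05 s, during which the arm holds its last target. There are 200 camera calls.

## Working session

There is one attempt and no reset: what is moved stays moved. The work goes in short steps, Python scripts to look and compute and a tool call to move; the robot and the scene stay as the last step left them, time stands still between calls to the robot, and variables do not carry over. Pictures are saved under pics/ and viewed, at most 10 in all, crops included, and the job is handed in when it is done.

Besides the shell and the picture viewer there is one more tool, called after "Request:" as a command line: name --argument value ..., lists and objects as JSON in quotes. play_rows: Moves the arm, as the interface text tells. Shifts and turns lie within -1 to 1; 1 stands for 150 mm of shift or 30 degrees of turn. Its arguments: {"type":"object","properties":{"commands":{"type":"array","items":{"type":"object","properties":{"translation":{"type":"array","items":{"type":"number","minimum":-1,"maximum":1}},"spin":{"type":"number","minimum":-1,"maximum":1}}}},"fingers":{"type":"number"},"force":{"type":"number"}},"required":["commands"]}

```bash
mkdir -p pics; cat > h.py <<'E'
import numpy as np, cv2
from workcell import env
def cloud(c):
    K=c["camera_matrix"]; d=c["depth"]; v,u=np.indices(d.shape)
    P=np.stack([(u-K[0,2])/K[0,0]*d,(v-K[1,2])/K[1,1]*d,d],-1)
    return (P-c["t"])@c["R"]   # R^T (P-t)
E
python3 - <<'E'
from h import *
s=env.state(); print(s["clock"],s["position"],s["tcp_rot"],s["width"])
for n in("scene","top"):
    c=env.read_camera(n); np.savez(n+".npz",**{k:c[k] for k in("img","depth","camera_matrix","R","t")})
    cv2.imwrite(f"pics/{n}0.png",c["img"][...,::-1])
E
```

```text
0.0 [ 0.29218759 -0.60827195  0.23491946] [ 9.75039205e-01  2.22032022e-01 -1.08751227e-04 -5.63459889e-04] 0.09277588021753101
```

View pics/scene0.png

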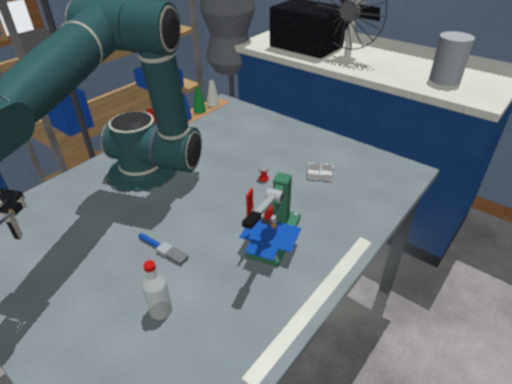

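View pics/top0.png

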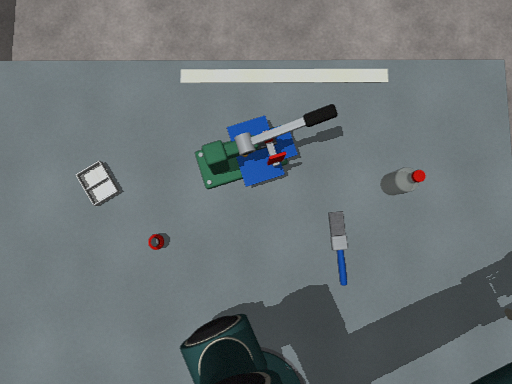

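The top view shows the press around (245,148), the grip at (320,115) and the red tab at (277,156) on the robot's side. The bystanders are well clear, with the brush at (338,245) and the bottle at (408,180). Next I'll measure the press pose.

```bash
python3 - <<'E'
from h import *
for n in("top","scene"):
    c=dict(np.load(n+".npz")); X=cloud(c); im=c["img"].astype(int); r,g,b=im[...,0],im[...,1],im[...,2]
    ok=(c["depth"]>0)&(X[...,0]>.35)&(X[...,0]<1.1)&(abs(X[...,1])<.5)
    def show(k,m):
        m=m&ok; P=X[m]
        if len(P): print(n,k,len(P),"med",np.median(P,0).round(3),"min",P.min(0).round(3),"max",P.max(0).round(3))
        return P
    bl=show("blue",(b>120)&(b>2*r)&(abs(X[...,2]-.06)<.008))
    print(cv2.minAreaRect(bl[:,:2].astype(np.float32)))
    tab=show("red tab",(r>120)&(g<70)&(b<70)&(X[...,2]>.13)&(X[...,2]<.25)&(X[...,1]>-.25)); print(cv2.minAreaRect(tab[:,:2].astype(np.float32)))
    print(tab[tab[:,2]>.222][:40].round(3).tolist())
    gr=show("grip",(r<60)&(g<60)&(b<60)&(X[...,2]>.2)&(X[...,2]<.3)); 
    if len(gr): print(cv2.minAreaRect(gr[:,:2].astype(np.float32)))
    show("green",(g>r+25)&(g>b+10)&(X[...,2]>.18)&(X[...,2]<.22))
    q=show("steel lever",(abs(r-g)<15)&(r>110)&(X[...,2]>.19)&(X[...,2]<.26))
    if len(q): print(cv2.fitLine(q[:,:2].astype(np.float32),2,0,.01,.01).ravel())
    show("brush",(b>120)&(b>2*r)&(X[...,2]<.04)); show("bottle",(X[...,2]>.08)&(X[...,1]<-.28))
E
```

```text
top blue 1491 med [ 0.648 -0.018  0.061] min [ 0.575 -0.123  0.055] max [0.763 0.062 0.067]
((0.676318347454071, -0.03627890348434448), (0.1696474850177765, 0.15889249742031097), 17.524627685546875)
top red tab 50 med [ 0.625 -0.06   0.231] min [ 0.618 -0.076  0.228] max [ 0.631 -0.041  0.235]
((0.6249915361404419, -0.0581352561712265), (0.006705263629555702, 0.036553893238306046), 17.087060928344727)
[[0.631, -0.068, 0.235], [0.631, -0.071, 0.233], [0.631, -0.073, 0.232], [0.631, -0.075, 0.232], [0.63, -0.062, 0.228], [0.629, -0.064, 0.231], [0.629, -0.067, 0.229], [0.629, -0.069, 0.23], [0.629, -0.071, 0.231], [0.63, -0.073, 0.228], [0.629, -0.076, 0.23], [0.627, -0.055, 0.232], [0.627, -0.057, 0.23], [0.627, -0.06, 0.231], [0.627, -0.062, 0.23], [0.627, -0.064, 0.231], [0.627, -0.067, 0.228], [0.627, -0.069, 0.231], [0.626, -0.071, 0.232], [0.627, -0.074, 0.228], [0.627, -0.076, 0.23], [0.625, -0.048, 0.23], [0.624, -0.05, 0.232], [0.625, -0.053, 0.23], [0.624, -0.055, 0.235], [0.625, -0.057, 0.229], [0.624, -0.06, 0.231], [0.625, -0.062, 0.231], [0.625, -0.064, 0.231], [0.624, -0
[... 1673 characters left out ...]
-0.077, 0.228], [0.633, -0.071, 0.224], [0.633, -0.076, 0.224]]
scene grip 179 med [ 0.721 -0.166  0.251] min [ 0.697 -0.193  0.231] max [ 0.736 -0.122  0.26 ]
((0.7176429033279419, -0.15751487016677856), (0.02606535144150257, 0.06804866343736649), 18.436309814453125)
scene green 250 med [0.647 0.071 0.2  ] min [ 0.615 -0.01   0.18 ] max [0.684 0.113 0.205]
scene steel lever 268 med [ 0.677 -0.008  0.203] min [ 0.638 -0.194  0.19 ] max [0.716 0.041 0.246]
[ 0.2875075  -0.9577784   0.67601097 -0.02944601]
scene brush 82 med [ 0.381 -0.246  0.017] min [ 0.35  -0.258 -0.002] max [0.734 0.106 0.035]
scene bottle 758 med [ 0.595 -0.405  0.127] min [ 0.557 -0.43   0.08 ] max [ 0.615 -0.368  0.191]
```

Request:
play_rows --commands '[{"translation": [0, 0, 0.26], "spin": 0}, {"translation": [0, 0, 0.26], "spin": 0}, {"translation": [0, 0, 0.26], "spin": 0}, {"translation": [0.15, 0.25, 0], "spin": 0.27}, {"translation": [0.15, 0.25, 0], "spin": 0.27}, {"translation": [0.15, 0.25, 0], "spin": 0.27}, {"translation": [0.15, 0.25, 0], "spin": 0.27}, {"translation": [0.15, 0.25, 0], "spin": 0.27}, {"translation": [0.15, 0.25, 0], "spin": 0.27}, {"translation": [0.15, 0.25, 0], "spin": 0.27}, {"translation": [0.15, 0.25, 0], "spin": 0.27}, {"translation": [0, 0, 0], "spin": 0.27}]' --fingers -1 --force 30

```text
clock: 1.3
position: [0.4741, -0.3048, 0.3526]
tcp_rot: [0.649, 0.761, 0.0, -0.0]
wrist_force: [-0.9, -0.1, -0.2]
width: 0.0026
grip_force: 0.0
```

Request:
play_rows --commands '[{"translation": [0.12, 0.26, 0], "spin": 0.27}, {"translation": [0.12, 0.26, 0], "spin": 0}, {"translation": [0.12, 0.26, 0], "spin": 0}, {"translation": [0.12, 0.26, 0], "spin": 0}, {"translation": [0.12, 0.26, 0], "spin": 0}, {"translation": [0.12, 0.26, 0], "spin": 0}, {"translation": [0, 0, -0.22], "spin": 0}, {"translation": [0, 0, -0.22], "spin": 0}, {"translation": [0, 0, -0.22], "spin": 0}, {"translation": [0, 0, -0.22], "spin": 0}, {"translation": [0, 0, 0], "spin": 0}]'

```text
clock: 2.4
position: [0.5787, -0.0741, 0.2159]
tcp_rot: [0.597, 0.802, -0.002, -0.003]
wrist_force: [0.2, 1.0, -0.5]
width: 0.0005
grip_force: 0.0
```

```bash
python3 - <<'E'
from h import *
s=env.state(); print(s["clock"],s["position"],s["tcp_rot"],s["wrist_force"])
c=env.read_camera("scene"); a=c["img"][150:290,190:350]
cv2.imwrite("pics/s1.png",cv2.resize(a,None,fx=4,fy=4)[...,::-1])
E
```

```text
2.4 [ 0.578678   -0.07414721  0.21587782] [ 0.5971824   0.80209802 -0.00156955 -0.00308115] [ 0.24299414  0.98011114 -0.45628296]
```

View pics/s1.png

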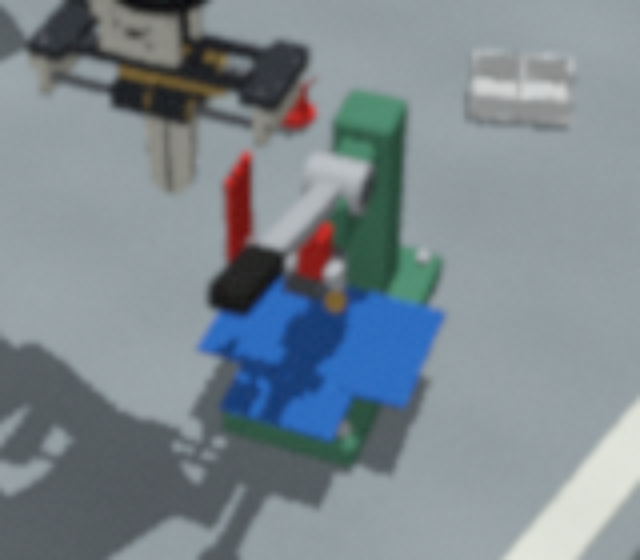

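The picture shows the closed fingers at (170,160), standing outside the red tab at (238,205), with the lever and red block intact. Next I'll push the tab.

Request:
play_rows --commands '[{"translation": [0.06, 0.02, 0]}, {"translation": [0.06, 0.02, 0]}, {"translation": [0.032, 0.01, 0]}, {"translation": [0.032, 0.01, 0]}, {"translation": [0.032, 0.01, 0]}, {"translation": [0.032, 0.01, 0]}]'

```text
invalid input
```

Request:
play_rows --commands '[{"translation": [0.032, 0.01, 0]}, {"translation": [0.032, 0.01, 0]}, {"translation": [0, 0, 0]}]'

```text
invalid input
```

Rows evidently need a spin value.

Request:
play_rows --commands '[{"translation": [0.06, 0.02, 0], "spin": 0}, {"translation": [0.06, 0.02, 0], "spin": 0}, {"translation": [0.032, 0.01, 0], "spin": 0}, {"translation": [0.032, 0.01, 0], "spin": 0}, {"translation": [0.032, 0.01, 0], "spin": 0}, {"translation": [0.032, 0.01, 0], "spin": 0}, {"translation": [0, 0, 0], "spin": 0}]'

```text
clock: 3.15
position: [0.6179, -0.0623, 0.2205]
tcp_rot: [0.597, 0.802, 0.0, -0.0]
wrist_force: [0.1, -0.4, -0.6]
width: 0.0006
grip_force: 0.0
```

Request:
play_rows --commands '[{"translation": [0.032, 0.01, 0], "spin": 0}, {"translation": [0.032, 0.01, 0], "spin": 0}, {"translation": [0, 0, 0], "spin": 0}]'

```text
clock: 3.45
position: [0.6275, -0.0593, 0.2205]
tcp_rot: [0.597, 0.802, 0.0, -0.0]
wrist_force: [0.3, -0.5, 0.7]
width: 0.0007
grip_force: 0.0
```

```bash
python3 - <<'E'
from h import *
s=env.state(); print(s["position"],s["wrist_force"])
for n in("scene","top"):
    c=env.read_camera(n); X=cloud(c); im=c["img"].astype(int); r,g,b=im[...,0],im[...,1],im[...,2]
    m=(r>120)&(g<70)&(b<70)&(X[...,2]>.13)&(X[...,2]<.25)&(X[...,1]>-.25)&(X[...,0]>.5)
    d=X[m]-[.6604,.0161,0]; 
    print(n,m.sum(), np.c_[d[:,:2]@[.298,-.955],d[:,:2]@[-.955,-.298],d[:,2]].round(3)[::6].tolist())
    if n=="scene": cv2.imwrite("pics/s2.png",cv2.resize(c["img"][150:290,190:350],None,fx=4,fy=4)[...,::-1])
E
```

```text
[ 0.62752486 -0.0592928   0.22049001] [ 0.26153046 -0.51607588  0.65001185]
scene 129 [[0.051, 0.034, 0.23], [0.057, 0.032, 0.228], [0.073, 0.032, 0.229], [0.078, 0.036, 0.22], [0.08, 0.032, 0.212], [0.077, 0.03, 0.199], [0.054, -0.023, 0.189], [0.058, -0.015, 0.186], [0.053, -0.031, 0.187], [0.059, -0.021, 0.185], [0.068, -0.015, 0.187], [0.063, -0.032, 0.187], [0.066, -0.027, 0.184], [0.07, -0.025, 0.184], [0.07, -0.022, 0.179], [0.066, -0.021, 0.172], [0.07, -0.022, 0.171], [0.07, -0.022, 0.167], [0.07, -0.023, 0.164], [0.07, -0.019, 0.158], [0.07, -0.017, 0.154], [0.071, -0.026, 0.154]]
top 0 []
```

View pics/s2.png

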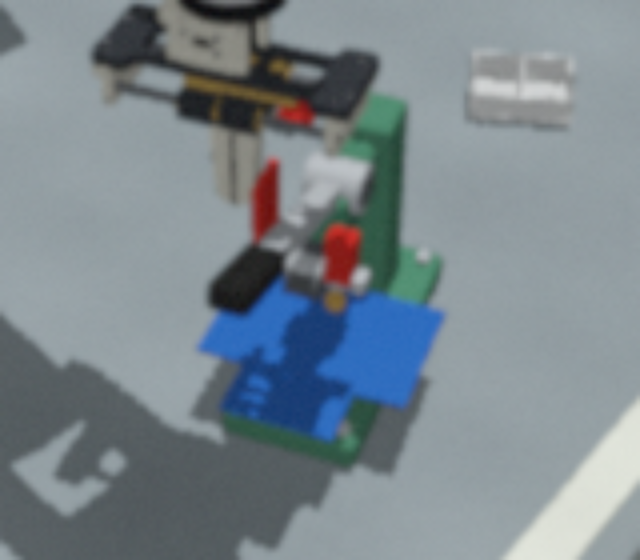

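The tab, now at (265,200), has moved about 22–24 mm, and the block at (342,255) is coming out from under the lever. I'll keep pushing to the end stop.

Request:
play_rows --commands '[{"translation": [0.026, 0.008, 0], "spin": 0}]'

```text
clock: 3.65
position: [0.6308, -0.0583, 0.2207]
tcp_rot: [0.597, 0.802, -0.0, -0.0]
wrist_force: [-2.3, 0.4, -0.5]
width: 0.0002
grip_force: 1.1
```

Request:
play_rows --commands '[{"translation": [0.013, 0.004, 0], "spin": 0}]'

```text
clock: 3.75
position: [0.633, -0.0576, 0.2206]
tcp_rot: [0.597, 0.802, -0.0, -0.0]
wrist_force: [-2.6, -0.6, -0.9]
width: 0.0004
grip_force: 1.1
```

Request:
play_rows --commands '[{"translation": [0.013, 0.004, 0], "spin": 0}]'

```text
clock: 3.85
position: [0.634, -0.0574, 0.2209]
tcp_rot: [0.597, 0.802, -0.001, -0.001]
wrist_force: [-25.2, -5.6, 9.9]
width: 0.0005
grip_force: 13.2
```

The force jump to 25 N shows the catch is at its end stop. I'll back off, lift, and move above the grip.

Request:
play_rows --commands '[{"translation": [-0.095, -0.03, 0], "spin": 0}, {"translation": [-0.095, -0.03, 0], "spin": 0}, {"translation": [0, 0, 0.3], "spin": 0}, {"translation": [0, 0, 0.3], "spin": 0}, {"translation": [0.24, -0.195, 0], "spin": 0}, {"translation": [0.24, -0.195, 0], "spin": 0}, {"translation": [0.24, -0.195, 0], "spin": 0}, {"translation": [0, 0, 0], "spin": 0}]'

```text
clock: 4.65
position: [0.7166, -0.157, 0.307]
tcp_rot: [0.598, 0.801, -0.001, -0.002]
wrist_force: [0.2, 0.7, -1.3]
width: 0.0004
grip_force: 0.0
```

```bash
python3 - <<'E'
from h import *
s=env.state(); print(s["clock"],s["position"],s["wrist_force"])
d=s["position"][:2]-np.array([.6604,.0161]); print("front",d@[.298,-.955],"y",d@[-.955,-.298])
c=env.read_camera("scene"); X=cloud(c); im=c["img"].astype(int); r,g,b=im[...,0],im[...,1],im[...,2]
m=(r>120)&(g<70)&(b<70)&(X[...,2]>.2)&(X[...,2]<.25)&(X[...,1]>-.25)&(X[...,0]>.5)
d=X[m]-[.6604,.0161,0]; y=d[:,:2]@[-.955,-.298]; print("tab y",np.median(y),y.max(),m.sum())
c0=dict(np.load("scene.npz")); X0=cloud(c0); im=c0["img"].astype(int); r,g,b=im[...,0],im[...,1],im[...,2]
m=(r>120)&(g<70)&(b<70)&(X0[...,2]>.2)&(X0[...,2]<.25)&(X0[...,1]>-.25)&(X0[...,0]>.5)
d=X0[m]-[.6604,.0161,0]; y=d[:,:2]@[-.955,-.298]; print("tab y before",np.median(y),y.max(),m.sum())
cv2.imwrite("pics/s3.png",cv2.resize(c["img"][150:290,190:350],None,fx=4,fy=4)[...,::-1])
E
```

```text
4.65 [ 0.71657253 -0.15704571  0.30702041] [ 0.18795005  0.69960348 -1.28814846]
front 0.18209356692630527 y -0.002047342541716888
tab y 0.02565929380837771 0.028807405411164937 10
tab y before 0.053182438277056016 0.05617867023576115 26
```

View pics/s3.png

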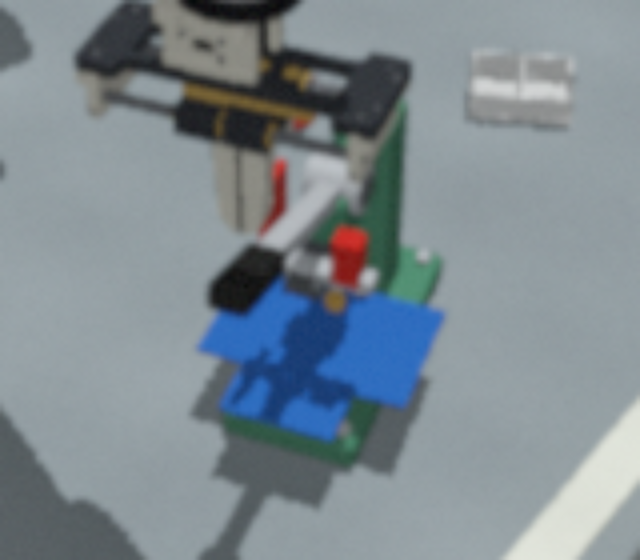

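The tab has moved about 28–30 mm, and the block at (348,255) is out from under the lever. The fingers at (245,225) are above the black grip at (245,278), so I'll press down.

Request:
play_rows --commands '[{"translation": [0, 0, -0.15], "spin": 0}, {"translation": [0, 0, -0.1], "spin": 0}, {"translation": [0, 0, -0.07], "spin": 0}, {"translation": [0, 0, -0.07], "spin": 0}, {"translation": [0, 0, -0.07], "spin": 0}, {"translation": [0, 0, -0.07], "spin": 0}]'

```text
clock: 5.3
position: [0.7144, -0.1537, 0.231]
tcp_rot: [0.597, 0.802, 0.0, 0.0]
wrist_force: [-0.2, -1.0, 1.6]
width: 0.0007
grip_force: 0.9
```

Request:
play_rows --commands '[{"translation": [0, 0, -0.07], "spin": 0}, {"translation": [0, 0, -0.07], "spin": 0}, {"translation": [0, 0, -0.07], "spin": 0}, {"translation": [0, 0, -0.07], "spin": 0}]'

```text
clock: 5.7
position: [0.7144, -0.1537, 0.1886]
tcp_rot: [0.597, 0.802, 0.0, -0.0]
wrist_force: [-1.5, 2.3, 6.8]
width: 0.0007
grip_force: 3.0
```

Request:
play_rows --commands '[{"translation": [0, 0, -0.05], "spin": 0}, {"translation": [0, 0, -0.05], "spin": 0}]'

```text
clock: 5.9
position: [0.7143, -0.1532, 0.1738]
tcp_rot: [0.597, 0.802, 0.0, -0.0]
wrist_force: [-2.1, 3.4, 6.7]
width: 0.0006
grip_force: 3.1
```

Request:
play_rows --commands '[{"translation": [0, 0, -0.03], "spin": 0}, {"translation": [0, 0, -0.02], "spin": 0}]'

```text
clock: 6.1
position: [0.7143, -0.1532, 0.1663]
tcp_rot: [0.597, 0.802, 0.0, -0.0]
wrist_force: [-1.1, 3.0, 6.9]
width: 0.0006
grip_force: 3.0
```

Request:
play_rows --commands '[{"translation": [0, 0, -0.015], "spin": 0}, {"translation": [0, 0, 0], "spin": 0}]'

```text
clock: 6.3
position: [0.7144, -0.1532, 0.1643]
tcp_rot: [0.597, 0.802, 0.0, -0.0]
wrist_force: [-2.6, 2.5, 8.5]
width: 0.0008
grip_force: 3.6
```

Request:
play_rows --commands '[{"translation": [0, 0, -0.015], "spin": 0}]'

```text
clock: 6.4
position: [0.7145, -0.1533, 0.1628]
tcp_rot: [0.597, 0.802, 0.001, 0.0]
wrist_force: [-2.0, 4.4, 12.1]
width: 0.0005
grip_force: 5.1
```

Request:
play_rows --commands '[{"translation": [0, 0, -0.015], "spin": 0}]'

```text
clock: 6.5
position: [0.7146, -0.1532, 0.1609]
tcp_rot: [0.597, 0.802, 0.001, 0.0]
wrist_force: [-2.6, 2.0, 15.8]
width: 0.0005
grip_force: 6.9
```

Request:
play_rows --commands '[{"translation": [0, 0, -0.01], "spin": 0}]'

```text
clock: 6.6
position: [0.7147, -0.1531, 0.1602]
tcp_rot: [0.597, 0.802, 0.001, 0.001]
wrist_force: [-7.9, 4.3, 25.5]
width: 0.0006
grip_force: 11.3
```

Request:
play_rows --commands '[{"translation": [0, 0, -0.01], "spin": 0}]'

```text
clock: 6.7
position: [0.7148, -0.1532, 0.16]
tcp_rot: [0.597, 0.802, 0.001, 0.001]
wrist_force: [-10.5, 6.1, 34.8]
width: 0.0004
grip_force: 15.1
```

Request:
play_rows --commands '[{"translation": [0, 0, 0], "spin": 0}]'

```text
clock: 6.8
position: [0.7148, -0.1531, 0.1602]
tcp_rot: [0.597, 0.802, 0.001, 0.001]
wrist_force: [-9.8, 5.2, 27.0]
width: 0.0004
grip_force: 11.7
```

It has hit a hard stop, so the eyelet is home. I'll rise slowly so the handle follows, then move clear.

Request:
play_rows --commands '[{"translation": [0, 0, 0.08], "spin": 0}, {"translation": [0, 0, 0.1], "spin": 0}, {"translation": [0, 0, 0.1], "spin": 0}, {"translation": [0, 0, 0.1], "spin": 0}, {"translation": [0, 0, 0.1], "spin": 0}, {"translation": [0, 0, 0.1], "spin": 0}, {"translation": [0, 0, 0.1], "spin": 0}, {"translation": [0, 0, 0.2], "spin": 0}, {"translation": [0, 0, 0.2], "spin": 0}, {"translation": [0, 0, 0.2], "spin": 0}, {"translation": [0, 0, 0.2], "spin": 0}, {"translation": [-0.2, -0.2, 0], "spin": 0}]'

```text
clock: 8.0
position: [0.6861, -0.1819, 0.3832]
tcp_rot: [0.596, 0.803, 0.001, 0.002]
wrist_force: [-1.1, -1.2, -0.6]
width: 0.0005
grip_force: 0.0
```

Request:
play_rows --commands '[{"translation": [-0.2, -0.25, 0], "spin": 0}, {"translation": [-0.2, -0.25, 0], "spin": 0}, {"translation": [-0.2, -0.25, 0], "spin": 0}, {"translation": [-0.2, -0.25, 0], "spin": 0}, {"translation": [0, 0, 0], "spin": 0}, {"translation": [0, 0, 0], "spin": 0}]'

```text
clock: 8.6
position: [0.5638, -0.3345, 0.3795]
tcp_rot: [0.598, 0.802, 0.0, 0.0]
wrist_force: [0.7, 0.2, -0.5]
width: 0.0004
grip_force: 0.0
```

```bash
python3 - <<'E'
from h import *
s=env.state(); print(s["clock"],s["position"],s["wrist_force"])
o=[]
for n in("scene","top"):
    c=env.read_camera(n); X=cloud(c); im=c["img"].astype(int); r,g,b=im[...,0],im[...,1],im[...,2]
    D=X-[.6604,.0161,0]; F=D[...,:2]@[.298,-.955]; Y=D[...,:2]@[-.955,-.298]
    m=(r>120)&(g<70)&(b<70)&(X[...,2]>.2)&(X[...,2]<.25)&(abs(F-.06)<.04)&(abs(Y)<.1)
    print(n,"tab y",np.median(Y[m]),m.sum())
    m=(r<60)&(g<60)&(b<60)&(abs(F-.175)<.05)&(abs(Y)<.03)&(X[...,2]>.1)&(X[...,2]<.29); print("grip z",np.median(X[m][:,2]),X[m][:,2].max(),m.sum())
    o.append(c["img"][150:290,190:350] if n=="scene" else c["img"][80:220,180:340])
cv2.imwrite("pics/end.png",cv2.resize(np.hstack(o),None,fx=2.5,fy=2.5)[...,::-1])
E
```

```text
8.6 [ 0.56379454 -0.33446469  0.3794902 ] [ 0.68051279  0.23744756 -0.48435985]
scene tab y 0.026535698174357372 37
grip z 0.25119019124523445 0.2621371798622566 173
top tab y 0.02934532584973436 52
grip z 0.25111644650350784 0.26328658258869925 434
```

View pics/end.png

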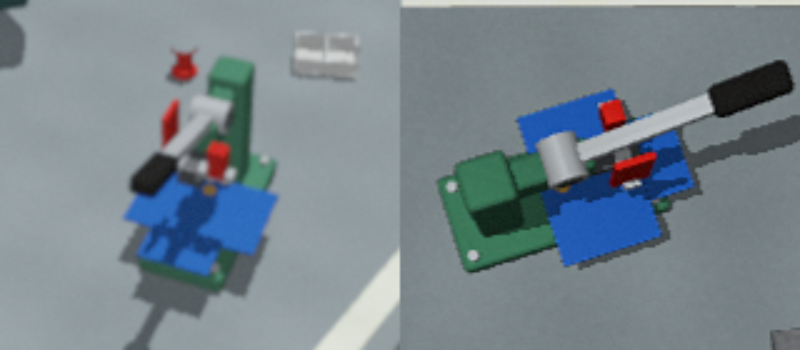

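```bash
python3 - <<'E'
from h import *
c1=env.read_camera("scene"); c0=dict(np.load("scene.npz"))
for c in(c0,c1):
    X=cloud(c); im=c["img"].astype(int); r,g,b=im[...,0],im[...,1],im[...,2]
    m=(r>b+30)&(g>b+10)&(abs(X[...,0]-.66)<.04)&(abs(X[...,1]-.016)<.04)&(X[...,2]<.1)
    print(m.sum(),np.argwhere(m).mean(0),np.percentile(X[m][:,2],[10,50,90]).round(4),X[m].mean(0).round(3))
E
```

```text
15 [224.6 273.4] [0.0658 0.0676 0.0693] [0.662 0.014 0.067]
8 [225.5 273.5] [0.0602 0.0613 0.0626] [0.661 0.016 0.061]
```

The brass now sits about 6 mm lower, the catch is at its end stop, and the handle is back at rest. I'll hand it in.

```bash
python3 -c "
from workcell import env
print(env.hand_in())"
```

```text
the job is handed in; nothing more can be done
None
```

The job is handed in at about 9 s: the catch was pushed to its end stop and the eyelet pressed about 6 mm down to a hard stop. The handle sprang back to rest and the arm stayed clear of the other things on the table.

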